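Wedge the tapered dovetail lid home on the tea box

ROBOT

A 6-joint arm with a two-finger parallel gripper is mounted at the origin on the work surface. World frame = base frame: x ahead of the robot, y to its left, z up, the work surface at z = 0. Lengths are in m, angles in rad, forces in N, time in s.
With the tool pointing down it reaches from about 0.3 to 0.775 m from the base axis. Payload 14.6 kg.
Tool frame: the origin (TCP) lies on the centre line of the jaws, within the pads' length; the fingertips stand 19 mm ahead of it and the grasp point (between the pads) is the TCP; z points along the fingers, y is the direction in which the jaws open and shut (so a half turn about z gives the same grasp; the last joint's range is limited). The gripper opens to 94 mm and grips with 3 to 60 N. Pads are 16 mm wide; open, the fingers measure 119 mm over their backs; the gripper's body (75 mm by 177 mm) begins 78 mm behind the grasp point.
Start: joints at [1.096, 0.3, 1.521, -0, 1.321, -0.067], TCP at [0.218, 0.505, 0.224] pointing down, gripper open.
Joint ranges: [-3.03, 3.03], [-0.79, 2.21], [0.23, 2.52], [-1.04, 4.18], [0, 3.07], [-2.55, 2.55]. Speed limits (rad/s): [2.22, 2.22, 2.57, 3.14, 3.14, 3.14].

INTERFACE

Orientations are given as [roll, pitch, yaw] about the fixed x, y, z axes, in that order (R = Rz(yaw) Ry(pitch) Rx(roll)).
In Python, from station import ctrl gives the robot as it stands. The module is installed in compiled form; this text tells all that it offers.
- The arm moves only by the shell command python3 -m creep 'ROWS' [FORCE]. ROWS is a JSON object of lists of equal length, an entry for each row: "translation": the shift along the world's x, y, z in mm, a list of three; "yaw": the turn about the world's z in rad; "gripper": the closure in counts, from 0 (fully open) to 255 (shut). A call has 1 to 5 rows; each row is the pose to reach, as a shift and turn from the pose measured when the call began; what a row does not reach only later rows make up. A row lasts 1/12 s, in which the tool goes at most 41.7 mm and 7.16 degrees, less where a joint would pass 70% of its speed; a pose out of reach is approached as far as the arm can. A call with a gripper value outside its range is refused whole. The fingers move at their own pace and stop on an object; FORCE is the grip in N (left out, the last holds). Time passes only in rows, so rows that repeat a pose let the fingers close. It gives the time, the measured TCP pose, the force and the opening at its end, in the units of the state.
- ctrl.get_obs(): the state, without advancing time (a new reading comes with each control period).
- ctrl.camera(name): name is "scene" or "top" or "wrist"; returns a dict with "pixels" (480x640x3 uint8, red, green, blue), "depth" (480x640 float32, m along the optical axis (not along the pixel's ray), 0 where there is no reading), "fx", "fy", "cx", "cy" (pixels), "dist" ([k1, k2, p1, p2, k3] as OpenCV has them; the pictures are not rectified), "R" (3x3) and "t" (3): a world point X has camera coordinates R X + t; the wrist camera has in their place "tool_from_camera" (4x4, takes a point from camera to tool coordinates, whose origin is the TCP and whose axes are the flange's). Camera axes: x right, y down, z forward; pixel columns grow to the right and rows downward; lengths in m; the calibration is good to about 2 mm. A picture is of the moment at which its call begins: read the wrist's pose just before it.
- ctrl.hand_in(): hands the job in, once; it reports no verdict.
The state is a dict: "time_s": time; "qpos": joint angles; "joint_vel": joint speeds; "tau": joint torques, N m; "ee_pos": TCP position; "eef_rot": TCP orientation; "force": force on the tool from outside, world axes, zero at the start; "moment": the same for the moment, N m; "grip_width": finger opening in m.
Only numpy, scipy, OpenCV 4.12 (cv2) and the standard library are available. Lean on these libraries where they do the work, as an engineer would, in place of code of your own. Each camera call takes 0.05 s, during which the arm holds its last target. There are 200 camera calls.

TASK

Close the dark wooden tea box on the breakfast bar: take its own lid, the dark wooden tapered one, by its grip, lay it on the box's ledge with its narrow end towards the rails, and slide it along between the dovetail rails until it wedges tight, then let go. Leave the green lid where it lies.

Things in the scene. Friction and masses are not known exactly. Their poses are not given: they have to be found in the camera images.
- lid_grip (a point): Centre of the grip bar (20 mm along x, 56 along y, 44 tall) amid the dark wooden lid, loose, 0.16 kg, lying flat; 36 mm above the lid's underside, 22 above its plate. Plate 100 mm long in x, 14 thick, underside tapering from 95 mm wide (-x end) to 65 (+x end), flanks sloping in upwards. +x points to the narrow end. Pushed by the bar between loosely open fingers it centres itself in the rails.
- rails: Two brown dovetail rails on the fixed dark tea box (top 50 mm up). Origin on the box top under the lid's centre when home; +x = sliding direction, z up. Rails span x -60..60 mm, 17 mm high, closing 0.15 mm per side per mm; 132 mm wide flat ledge at x -165..-60: lay the lid centred at x -115. It binds at x = 0; 10-15 N wedges it and it stays; held stiffly 1 mm off-centre it binds 7 mm early.
- spare_grip (a point): Centre of the grip bar of the green plastic lid, a loose bystander on one or other side of the dark lid: straight plate 100 x 50 x 14 mm, same grip bar, this point 36 mm above its underside.
Not all that is in view belongs to the job. What is shaped like the part that bears lid_grip but yellow is not meant.

How it is judged:
On the way:
1. the lid is pressed tight between the rails at its home position (contact force between lid and rails above 3 N and x of lid_grip in the frame of rails between -0.01 and 0.012 m), for 0.02 s.
At the end, for the whole second after the job is handed in: the dark lid was pressed against the rails with more than 3 N at home, and stays there released: its centre within 10 mm short of home (12 mm beyond), within 6 mm of the middle, flat on the box top under the rails (within 5 mm), in line with the rails within 6 degrees and level within 5 degrees (x of lid_grip in the frame of rails between -0.01 and 0.012 m and y of lid_grip in the frame of rails between -0.006 and 0.006 m and z of lid_grip in the frame of rails below 0.041 m and angle between the x axis of lid_grip and the x axis of rails, either way round below 0.1 rad and angle between lid_grip's own z axis and vertical below 0.08 rad); the robot touches nothing.
It fails at once if the green lid is moved more than 25 mm (distance of spare_grip from where it was at the start of the episode above 0.025 m).
It also fails if it takes over 51 s, if anything falls off the work surface, if the arm or the gripper's body presses on something with over 40 N, if the wrist force passes 120 N, or if a joint passes its speed limit or range.

## Working session

There is one attempt and no reset: what is moved stays moved. The work goes in short steps, Python scripts to look and compute and a shell command to move; the robot and the scene stay as the last step left them, time stands still between calls to the robot, and variables do not carry over. Pictures are saved under pics/ and viewed, about 8 in all and at most 12, crops included, and the job is handed in when it is done.

```bash
mkdir -p pics
cat > h.py <<'E'
import numpy as np, cv2
from station import ctrl
def snap(n):
    o=ctrl.get_obs(); c=ctrl.camera(n); return o,c
def save(c,f,crop=None,s=1):
    im=c["pixels"][:,:,::-1]
    if crop: im=im[crop[1]:crop[3],crop[0]:crop[2]]
    cv2.imwrite("pics/"+f,cv2.resize(im,None,fx=s,fy=s,interpolation=cv2.INTER_CUBIC))
def world(c):  # per-pixel world points
    h,w=c["depth"].shape
    u,v=np.meshgrid(np.arange(w),np.arange(h))
    K=np.array([[c["fx"],0,c["cx"]],[0,c["fy"],c["cy"]],[0,0,1.]])
    p=cv2.undistortPoints(np.stack([u,v],-1).reshape(-1,1,2).astype(np.float64),K,np.array(c["dist"],float)).reshape(h,w,2)
    d=c["depth"]; X=np.dstack([p[...,0]*d,p[...,1]*d,d])
    R=np.array(c["R"]);t=np.array(c["t"])
    W=(X-t)@R
    W[d<=0]=np.nan
    return W
E
python3 - <<'E'
from h import *
o,c=snap("top"); save(c,"top1.png"); np.savez("top1.npz",W=world(c),P=c["pixels"])
o,c=snap("scene"); save(c,"scene1.png"); np.savez("scene1.npz",W=world(c),P=c["pixels"])
print(o)
E
```

```text
{'time_s': 0.05, 'qpos': array([ 1.09639198e+00,  3.00442112e-01,  1.52158674e+00, -2.35844354e-05,
        1.32068772e+00, -6.66084794e-02]), 'joint_vel': array([ 2.51455971e-04, -1.74502980e-03, -1.18014795e-03,  9.45801471e-05,
        4.70905824e-04,  1.37341229e-04]), 'tau': array([ 2.09976628e-03, -5.33212388e+01, -3.53714490e+01,  7.10604270e-02,
        2.33928266e-02, -7.60850480e-05]), 'ee_pos': array([0.2180248 , 0.50467843, 0.22389982]), 'eef_rot': array([-3.14046971e+00, -5.20134936e-05,  2.73380260e+00]), 'force': array([ 0.66791941,  0.89481538, -0.35607914]), 'moment': array([-0.03688502,  0.02800842,  0.00703615]), 'grip_width': 0.09410895395054875}
```

View pics/top1.png

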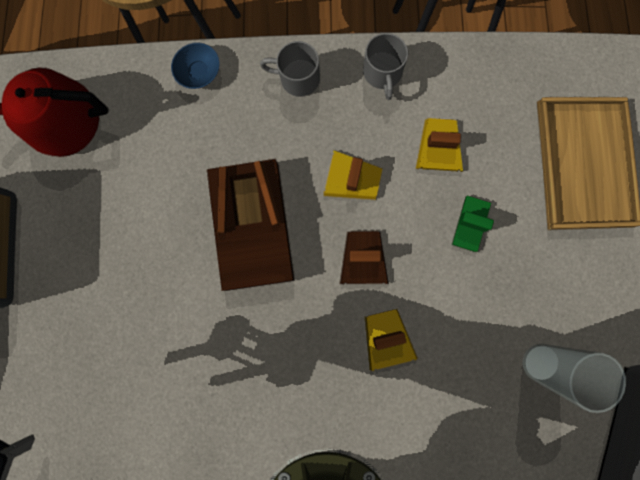

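View pics/scene1.png

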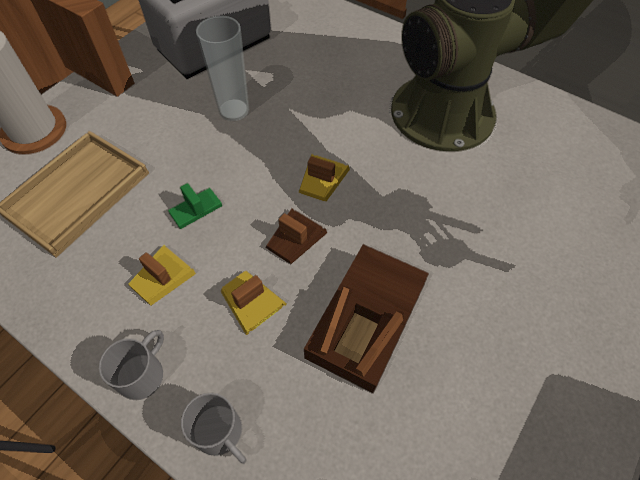

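Top view: the dark lid is at (364,257). Things that could be confused with it are the yellow lids at (355,175), (441,144) and (390,340), and the green lid at (472,222). The box is at (250,225) with its rails at (222,198) and (265,192), converging upwards (away from the robot). I choose the dark lid at (364,257).

Run:
```python
from h import *
import numpy as np
d=np.load("top1.npz");W,P=d["W"],d["P"].astype(int)
for (u,v) in [(364,257),(364,240),(364,275),(240,270),(222,198),(265,192),(472,222),(328,470)]: print((u,v),W[v,u].round(4),P[v,u])
def rect(n,box,zlo,zhi,col=None):
    u0,v0,u1,v1=box; w=W[v0:v1,u0:u1].reshape(-1,3); p=P[v0:v1,u0:u1].reshape(-1,3)
    m=(w[:,2]>zlo)&(w[:,2]<zhi)
    if m.sum()<8: print(n,m.sum());return
    q=w[m]; r=cv2.minAreaRect((q[:,:2]*1000).astype(np.float32)); print(n,m.sum(),"mean",q.mean(0).round(4),"rect",r,"\n",cv2.boxPoints(r).round(1).tolist())
L=(330,220,402,295)
rect("lid plate",L,.008,.02); rect("lid bar",L,.045,.07)
rect("green bar",(445,190,500,256),.045,.07);rect("green plate",(445,190,500,256),.008,.02)
B=(200,150,300,295)
rect("boxtop",B,.044,.054); 
rect("railL",(200,150,240,240),.06,.075);rect("railR",(246,150,285,230),.06,.075)
c={"pixels":d["P"]}; save(c,"crop1.png",(200,150,410,300),3.8)
```

```text
(364, 257) [ 0.4871 -0.0771  0.0622] [97 54 24]
(364, 240) [ 0.5224 -0.0807  0.0142] [49 25 12]
(364, 275) [ 0.4562 -0.0789  0.0149] [43 22 10]
(240, 270) [0.4687 0.1491 0.05  ] [44 22 10]
(222, 198) [0.5997 0.1785 0.0684] [85 47 21]
(265, 192) [0.6083 0.0992 0.0703] [117  66  31]
(472, 222) [ 0.5466 -0.2754  0.0599] [18 91 33]
(328, 470) [ 0.0937 -0.004   0.0115] [26 28 16]
lid plate 1711 mean [ 0.4858 -0.0782  0.014 ] rect ((490.5423889160156, -78.89523315429688), (88.82925415039062, 98.85295867919922), 88.81340026855469) 
 [[440.20001220703125, -122.30000305175781], [539.0, -124.30000305175781], [540.9000244140625, -35.5], [442.0, -33.5]]
lid bar 334 mean [ 0.4911 -0.079   0.0578] rect ((491.09625244140625, -79.44125366210938), (54.46731185913086, 18.528743743896484), 88.7699966430664) 
 [[481.20001220703125, -106.5], [499.79998779296875, -106.9000015258789], [500.8999938964844, -52.400001525878906], [482.3999938964844, -52.0]]
green bar 365 mean [ 0.549  -0.2863  0.057 ] rect ((549.9065551757812, -287.37451171875), (56.132259368896484, 20.873260498046875), 70.89997863769531) 
 [[
[... 563 characters left out ...]
83868408203), 7.145567893981934) 
 [[432.0, 185.39999389648438], [448.6000061035156, 53.0], [676.5, 81.5], [659.9000244140625, 214.0]]
railL 428 mean [0.5986 0.1799 0.0675] rect ((599.27294921875, 180.57525634765625), (13.68155574798584, 120.27392578125), 88.73880767822266) 
 [[539.0, 175.10000610351562], [659.2000122070312, 172.39999389648438], [659.5, 186.10000610351562], [539.2999877929688, 188.6999969482422]]
railR 486 mean [0.6084 0.098  0.0671] rect ((609.4357299804688, 98.7227554321289), (120.15068054199219, 15.011744499206543), 15.305204391479492) 
 [[549.5, 90.0999984741211], [553.5, 75.5999984741211], [669.4000244140625, 107.30000305175781], [665.4000244140625, 121.80000305175781]]
```

View pics/crop1.png

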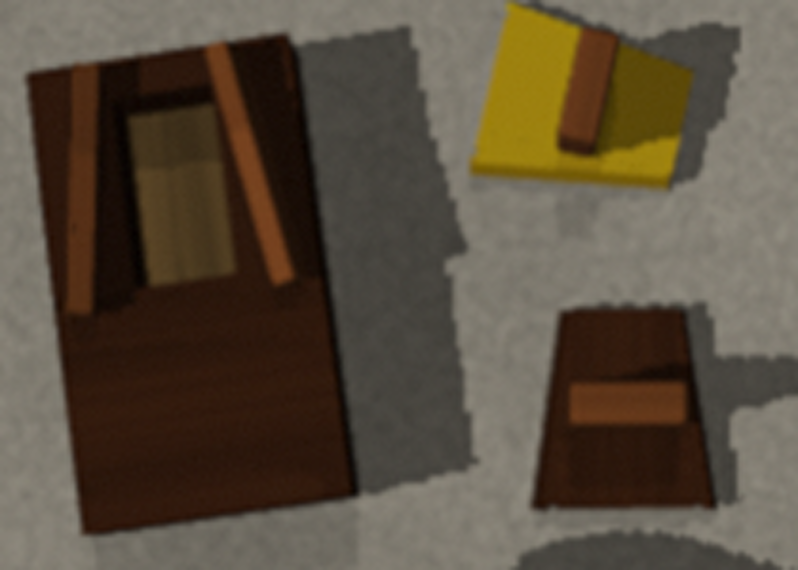

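The crop shows the dark lid with the bar at (628,403) and its narrow end up (+x). The rails also close upwards. So the geometry matches and the lid needs only about +0.145 rad of turn. Estimates:
- Lid grip: (491,-79) mm, yaw -0.021.
- Rails origin: (604,139.7) mm, yaw 0.124.
- Ledge pose: (490,125.4) mm.

The jaws should lie along lid x, so I turn the tool by -1.184 in total.

```bash
python3 -m creep '{"translation":[[17,-36,0],[34,-72,0],[51,-108,0],[68,-144,0],[85,-180,0]],"yaw":[-0.08,-0.16,-0.24,-0.32,-0.4],"gripper":[110,110,110,110,110]}' 20
python3 -m creep '{"translation":[[17,-36,0],[34,-72,0],[51,-108,0],[68,-144,0],[85,-180,0]],"yaw":[-0.08,-0.16,-0.24,-0.32,-0.4],"gripper":[110,110,110,110,110]}'
python3 -m creep '{"translation":[[17,-36,0],[34,-72,0],[51,-108,0],[68,-144,0],[85,-180,0]],"yaw":[-0.08,-0.16,-0.24,-0.32,-0.38],"gripper":[110,110,110,110,110]}'
```

```text
time_s: 0.52
ee_pos: [0.3032, 0.3229, 0.2237]
eef_rot: [-3.14, -0.0, 2.33]
force: [1.2, 0.2, -0.4]
grip_width: 0.0638
time_s: 0.93
ee_pos: [0.3884, 0.141, 0.2237]
eef_rot: [-3.14, -0.0, 1.927]
force: [0.3, -0.4, -0.0]
grip_width: 0.0534
time_s: 1.35
ee_pos: [0.4737, -0.0411, 0.2236]
eef_rot: [-3.14, -0.0, 1.542]
force: [0.1, 1.3, 0.6]
grip_width: 0.0532
```

```bash
python3 -m creep '{"translation":[[9,-20,-20],[17,-38,-50],[17,-38,-80],[17,-38,-105],[17,-38,-105]],"yaw":[0.008,0.008,0.008,0.008,0.008],"gripper":[110,110,110,110,110]}'
python3 - <<'E'
from h import *
o,c=snap("wrist"); save(c,"wrist1.png"); print(o["ee_pos"],o["eef_rot"])
T=np.array(c["tool_from_camera"]); R,_=cv2.Rodrigues(np.zeros(3))
from scipy.spatial.transform import Rotation as Ro
M=np.eye(4);M[:3,:3]=Ro.from_euler("xyz",o["eef_rot"]).as_matrix();M[:3,3]=o["ee_pos"]
I=np.linalg.inv(M@T); c["R"],c["t"]=I[:3,:3],I[:3,3]; W=world(c).reshape(-1,3)
for n,lo,hi in [("bar",.05,.065),("plate",.009,.019)]:
    m=(W[:,2]>lo)&(W[:,2]<hi)&(abs(W[:,0]-.491)<.08)&(abs(W[:,1]+.079)<.06)
    if m.sum()>20: print(n,m.sum(),W[m].mean(0).round(4),cv2.minAreaRect((W[m][:,:2]*1000).astype(np.float32)))
E
```

```text
time_s: 1.77
ee_pos: [0.4884, -0.0789, 0.114]
eef_rot: [-3.133, -0.002, 1.549]
force: [-0.7, 0.5, -0.8]
grip_width: 0.0533
[ 0.48837968 -0.07891653  0.11404466] [-3.13250376e+00 -1.78213412e-03  1.54919973e+00]
bar 2408 [ 0.4892 -0.0771  0.0575] ((489.07965087890625, -78.6931381225586), (55.754886627197266, 19.92217254638672), 89.09064483642578)
plate 8842 [ 0.4856 -0.0735  0.0137] ((489.1522216796875, -76.13165283203125), (101.23210144042969, 87.1507339477539), 0.3236877918243408)
```

View pics/wrist1.png

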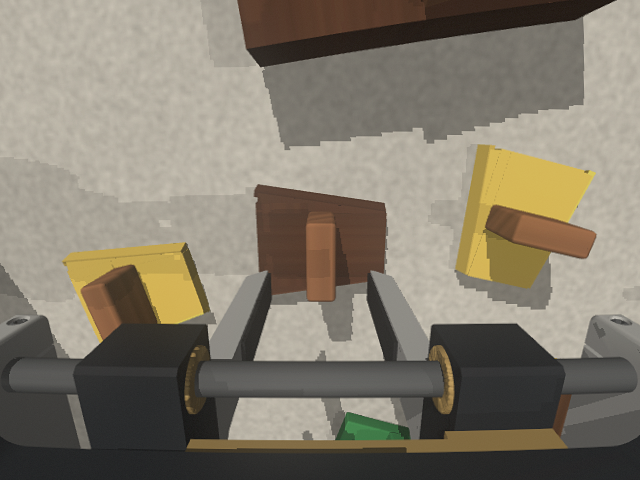

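The wrist view shows the dark lid's bar at (321,256), centred between the fingers and well clear of the yellow lids at (140,300) and (530,215). The wrist and top measurements agree within 2 mm, so I descend and grip.

```bash
python3 -m creep '{"translation":[[2,0,-25],[2,0,-50],[2,0,-73],[2,0,-73],[2,0,-73]],"yaw":[-0.005,-0.005,-0.005,-0.005,-0.005],"gripper":[110,110,110,110,110]}'
python3 -m creep '{"translation":[[0,0,0],[0,0,0],[0,0,0],[0,0,0],[0,0,0]],"yaw":[0,0,0,0,0],"gripper":[220,220,220,220,220]}' 20
python3 -m creep '{"translation":[[0,0,0],[0,0,0],[0,0,0],[0,0,0],[0,0,0]],"yaw":[0,0,0,0,0],"gripper":[230,230,230,230,230]}' 20
```

```text
time_s: 2.23
ee_pos: [0.4921, -0.0788, 0.0452]
eef_rot: [-3.136, -0.001, 1.545]
force: [0.8, 0.2, -0.7]
grip_width: 0.0536
time_s: 2.65
ee_pos: [0.4922, -0.0789, 0.0458]
eef_rot: [-3.136, -0.001, 1.545]
force: [-2.0, -0.1, 1.5]
grip_width: 0.0236
time_s: 3.07
ee_pos: [0.4922, -0.0789, 0.0459]
eef_rot: [-3.136, -0.001, 1.545]
force: [-1.5, -0.4, 3.3]
grip_width: 0.0199
```

```bash
python3 -m creep '{"translation":[[0,0,15],[0,0,35],[0,0,60],[0,0,85],[0,0,90]],"yaw":[0,0,0,0,0],"gripper":[230,230,230,230,230]}' 30
python3 -m creep '{"translation":[[0,35,0],[0,70,0],[0,105,0],[0,140,0],[0,175,0]],"yaw":[0.03,0.06,0.09,0.12,0.145],"gripper":[230,230,230,230,230]}'
python3 -m creep '{"translation":[[0,0,0],[0,0,0],[0,0,0]],"yaw":[0,0,0],"gripper":[230,230,230]}'
python3 - <<'E'
from h import *
o,c=snap("top"); save(c,"top2.png",(180,130,420,310),3.3); W=world(c); print(o["ee_pos"],o["eef_rot"])
w=W[130:310,180:420].reshape(-1,3); p=c["pixels"][130:310,180:420].reshape(-1,3)
for lo,hi in [(.08,.12)]:
  m=(w[:,2]>lo)&(w[:,2]<hi); print(m.sum(), np.nanmean(w[m],0), cv2.minAreaRect((w[m][:,:2]*1000).astype(np.float32)))
E
```

```text
time_s: 3.48
ee_pos: [0.4935, -0.0792, 0.1393]
eef_rot: [-3.141, 0.0, 1.545]
force: [0.5, 0.3, -1.2]
grip_width: 0.0195
time_s: 3.9
ee_pos: [0.4929, 0.0974, 0.1382]
eef_rot: [-3.14, 0.0, 1.691]
force: [0.5, -0.1, -1.6]
grip_width: 0.0201
time_s: 4.15
ee_pos: [0.4926, 0.0971, 0.1373]
eef_rot: [-3.139, 0.0, 1.692]
force: [-0.4, -0.8, -2.3]
grip_width: 0.0197
[0.49257979 0.09714846 0.1373052 ] [-3.13892868e+00  2.61147096e-04  1.69174381e+00]
294 [0.47488297 0.05789089 0.10285414] ((487.0090637207031, 57.5082893371582), (76.53388214111328, 19.223861694335938), 4.8534255027771)
```

View pics/top2.png

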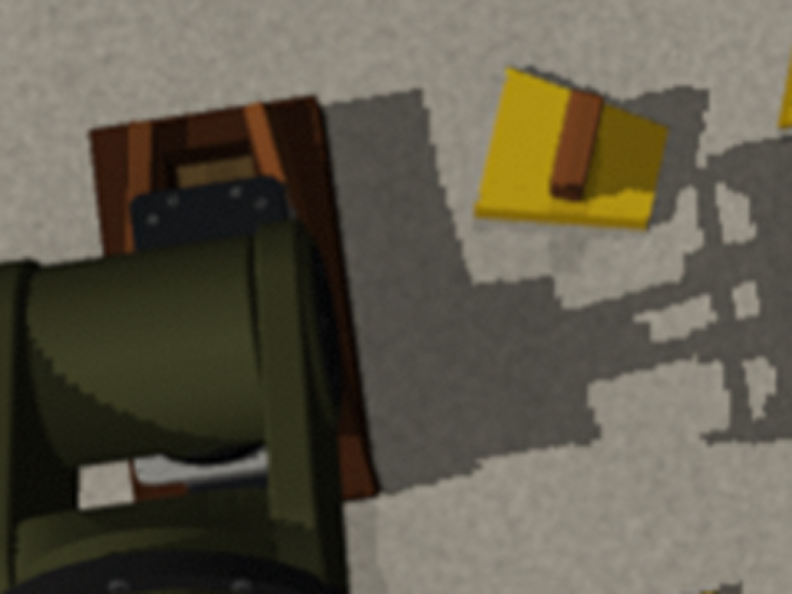

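The top view shows the held lid hidden under the wrist over the ledge. So I rely on the grasp geometry (the lid centre was at the TCP) and lower onto the ledge.

```bash
python3 -m creep '{"translation":[[-2.6,15,0],[-2.6,28.3,-10],[-2.6,28.3,-25],[-2.6,28.3,-34],[-2.6,28.3,-34]],"yaw":[0.003,0.003,0.003,0.003,0.003],"gripper":[230,230,230,230,230]}'
python3 -m creep '{"translation":[[0,0,0],[0,0,-2],[0,0,-4],[0,0,-4]],"yaw":[0,0,0,0],"gripper":[230,230,230,230]}'
```

```text
time_s: 4.62
ee_pos: [0.4893, 0.1238, 0.1016]
eef_rot: [-3.136, 0.001, 1.692]
force: [0.4, 0.3, -1.6]
grip_width: 0.0197
time_s: 4.95
ee_pos: [0.4894, 0.1235, 0.0976]
eef_rot: [-3.136, 0.001, 1.692]
force: [-0.4, -0.7, -2.0]
grip_width: 0.0195
```

```bash
python3 -m creep '{"translation":[[0.5,2,0],[0.5,2,-1],[0.5,2,-2],[0.5,2,-3]],"yaw":[0.003,0.003,0.003,0.003],"gripper":[230,230,230,230]}'
python3 - <<'E'
from h import *
from scipy.spatial.transform import Rotation as Ro
o,c=snap("wrist"); save(c,"wrist2.png"); print(o["ee_pos"],o["eef_rot"],o["force"])
M=np.eye(4);M[:3,:3]=Ro.from_euler("xyz",o["eef_rot"]).as_matrix();M[:3,3]=o["ee_pos"]
I=np.linalg.inv(M@np.array(c["tool_from_camera"])); c["R"],c["t"]=I[:3,:3],I[:3,3]; W=world(c).reshape(-1,3)
a=.124; r=np.array([.604,.1397]); q=(W[:,:2]-r)@np.array([[np.cos(a),-np.sin(a)],[np.sin(a),np.cos(a)]])*1000
z=W[:,2]
for n,lo,hi,x0,x1,y0,y1 in [("plate",.058,.071,-180,-63,-60,60),("bar",.1,.115,-140,-90,-40,40),("boxtop",.045,.055,-200,-50,-100,100),("railA",.061,.072,-58,70,20,75),("railB",.061,.072,-58,70,-75,-20)]:
    m=(z>lo)&(z<hi)&(q[:,0]>x0)&(q[:,0]<x1)&(q[:,1]>y0)&(q[:,1]<y1)
    if m.sum()>20: print(n,m.sum(),q[m].mean(0).round(1),z[m].mean().round(4),cv2.minAreaRect(q[m].astype(np.float32)), q[m].min(0).round(1),q[m].max(0).round(1))
E
```

```text
time_s: 5.28
ee_pos: [0.49, 0.1256, 0.0958]
eef_rot: [-3.137, 0.001, 1.695]
force: [-14.9, -2.6, 28.6]
grip_width: 0.0196
[0.49000809 0.1256319  0.09577466] [-3.13657505e+00  5.67300094e-04  1.69506185e+00] [-14.91051247  -2.63347533  28.55947664]
plate 11992 [-117.7   12.7] 0.0636 ((-115.10125732421875, 3.0863304138183594), (82.80376434326172, 101.26556396484375), 89.58122253417969) [-165.5  -38.2] [-64.4  44.8]
bar 5301 [-114.8    3.7] 0.1075 ((-117.4787368774414, 1.2532272338867188), (56.62604904174805, 41.438865661621094), 69.95831298828125) [-136.7  -27.3] [-92.6  28. ]
boxtop 11381 [-98.   41.7] 0.0501 ((-108.04161834716797, 0.24025726318359375), (116.13697052001953, 132.41781616210938), 0.04722658544778824) [-166.2  -66. ] [-50.   66.5]
railA 4743 [-1.6 42.4] 0.0671 ((0.4029731750488281, 41.987640380859375), (13.48703670501709, 119.71528625488281), 81.5501937866211) [-58.  27.] [59.7 57.2]
railB 2496 [ 14.3 -36.8] 0.0671 ((16.10122299194336, -37.297996520996094), (85.12625885009766, 12.337021827697754), 9.043244361877441) [-26.7 -48.2] [ 57.5 -26.5]
```

View pics/wrist2.png

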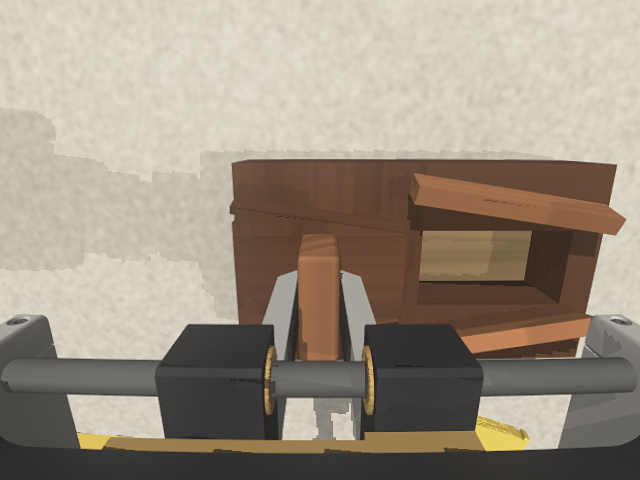

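The wrist view shows the lid flat on the ledge with its bar at (319,295), narrow end facing the rails (515,200 and 530,335). It is centred within about 0.5 mm. Next I open to 26 mm and settle slightly lower, so the pushing is done low on the bar.

```bash
python3 -m creep '{"translation":[[0,0,2],[0,0,2],[0,0,2],[0,0,2],[0,0,0]],"yaw":[0,0,0,0,0],"gripper":[184,184,184,184,184]}' 20
python3 -m creep '{"translation":[[0,0,-2],[0,0,-4],[0,0,-5],[0,0,-5]],"yaw":[0,0,0,0],"gripper":[184,184,184,184]}'
```

```text
time_s: 5.75
ee_pos: [0.4902, 0.1257, 0.0959]
eef_rot: [-3.137, 0.001, 1.695]
force: [0.3, -0.2, 1.6]
grip_width: 0.0261
time_s: 6.08
ee_pos: [0.49, 0.1256, 0.0905]
eef_rot: [-3.137, 0.001, 1.695]
force: [-0.6, 0.2, 0.2]
grip_width: 0.0259
```

```bash
python3 -m creep '{"translation":[[6,0.7,0],[14,1.7,0],[22,2.7,0],[30,3.7,0],[38,4.7,0]],"yaw":[0,0,0,0,0],"gripper":[184,184,184,184,184]}'
python3 -m creep '{"translation":[[7,0.9,0],[14,1.7,0],[21,2.6,0],[28,3.5,0],[35,4.4,0]],"yaw":[0,0,0,0,0],"gripper":[184,184,184,184,184]}'
python3 -m creep '{"translation":[[5,0.6,0],[10,1.2,0],[15,1.9,0],[20,2.5,0],[25,3.1,0]],"yaw":[0,0,0,0,0],"gripper":[184,184,184,184,184]}'
```

```text
time_s: 6.5
ee_pos: [0.529, 0.1304, 0.0906]
eef_rot: [-3.136, 0.001, 1.695]
force: [-2.4, -1.0, 1.3]
grip_width: 0.0264
time_s: 6.92
ee_pos: [0.5646, 0.1349, 0.0905]
eef_rot: [-3.136, 0.001, 1.695]
force: [-1.6, -0.2, 1.2]
grip_width: 0.0261
time_s: 7.33
ee_pos: [0.5901, 0.1381, 0.0905]
eef_rot: [-3.136, 0.001, 1.695]
force: [-1.5, 0.6, 0.9]
grip_width: 0.0262
```

```bash
python3 -m creep '{"translation":[[3,0.4,0],[6,0.7,0],[9,1.1,0],[12,1.5,0],[12,1.5,0]],"yaw":[0,0,0,0,0],"gripper":[184,184,184,184,184]}'
python3 -m creep '{"translation":[[1,0.1,0],[2,0.2,0],[2,0.2,0]],"yaw":[0,0,0],"gripper":[184,184,184]}'
```

```text
time_s: 7.75
ee_pos: [0.6023, 0.1399, 0.0905]
eef_rot: [-3.136, 0.0, 1.695]
force: [-2.2, 0.8, -0.2]
grip_width: 0.0262
time_s: 8.0
ee_pos: [0.604, 0.1403, 0.0905]
eef_rot: [-3.135, -0.0, 1.695]
force: [-5.1, 1.2, 2.4]
grip_width: 0.0261
```

```bash
python3 -m creep '{"translation":[[1,0.1,0],[2,0.2,0],[2,0.2,0]],"yaw":[0,0,0],"gripper":[184,184,184]}'
```

```text
time_s: 8.25
ee_pos: [0.6053, 0.1407, 0.0904]
eef_rot: [-3.133, -0.0, 1.695]
force: [-10.2, 1.7, 5.2]
grip_width: 0.0264
```

```bash
python3 -m creep '{"translation":[[0.7,0.1,0],[1.4,0.1,0],[1.4,0.1,0]],"yaw":[0,0,0],"gripper":[184,184,184]}'
```

```text
time_s: 8.5
ee_pos: [0.6053, 0.1407, 0.0903]
eef_rot: [-3.129, -0.0, 1.696]
force: [-15.9, -0.8, 8.0]
grip_width: 0.0262
```

It stalls at about home with 16 N. I back off slightly so the bar hangs free between the fingers, then measure.

```bash
python3 -m creep '{"translation":[[-1.5,-0.2,0],[-3,-0.4,0],[-3,-0.4,0]],"yaw":[0,0,0],"gripper":[178,170,160]}'
python3 -m creep '{"translation":[[0,0,0],[0,0,15],[0,0,40],[0,0,70],[0,0,90]],"yaw":[0,0,0,0,0],"gripper":[140,140,140,140,140]}'
python3 -m creep '{"translation":[[0,0,20],[0,-30,30],[0,-60,30],[0,-95,30],[0,-130,30]],"yaw":[0,0,0,0,0],"gripper":[140,140,140,140,140]}'
python3 -m creep '{"translation":[[0,-40,0],[0,-80,0],[0,-120,0],[0,-120,0]],"yaw":[0,0,0,0],"gripper":[140,140,140,140]}'
python3 - <<'E'
from h import *
a=.124; r=np.array([.604,.1397]); Q=np.array([[np.cos(a),-np.sin(a)],[np.sin(a),np.cos(a)]])
for n in ("top","scene"):
    o,c=snap(n); W=world(c); save(c,n+"3.png",(180,130,420,310) if n=="top" else (120,130,440,400),3.3 if n=="top" else 2.2)
    w=W.reshape(-1,3); q=(w[:,:2]-r)@Q*1000; z=w[:,2]
    for k,lo,hi,b in [("bar",.1,.115,50),("plate",.058,.0655,62),("rails",.0661,.072,80)]:
        m=(z>lo)&(z<hi)&(abs(q[:,0])<b+10)&(abs(q[:,1])<b)
        if m.sum()>20: print(n,k,m.sum(),q[m].mean(0).round(1),z[m].mean().round(4),cv2.minAreaRect(q[m].astype(np.float32)),q[m].min(0).round(1),q[m].max(0).round(1))
    m=(z>.045)&(z<.07)&(np.hypot(w[:,0]-.55,w[:,1]+.287)<.05)
    if m.any(): print("green bar",w[m].mean(0))
E
```

```text
time_s: 8.75
ee_pos: [0.6024, 0.1402, 0.0904]
eef_rot: [-3.13, -0.0, 1.696]
force: [0.0, -0.4, -0.2]
grip_width: 0.0339
time_s: 9.17
ee_pos: [0.603, 0.1402, 0.183]
eef_rot: [-3.132, -0.0, 1.695]
force: [-0.6, 0.3, 1.6]
grip_width: 0.0425
time_s: 9.58
ee_pos: [0.6031, 0.0089, 0.2133]
eef_rot: [-3.134, 0.0, 1.696]
force: [1.5, -0.4, 0.5]
grip_width: 0.043
time_s: 9.92
ee_pos: [0.6027, -0.1173, 0.2132]
eef_rot: [-3.134, 0.001, 1.691]
force: [-0.1, 0.5, -0.6]
grip_width: 0.0425
top bar 375 [-2.3 -1. ] 0.1074 ((-1.898695945739746, -0.6040534973144531), (56.34963607788086, 21.016862869262695), 89.43038940429688) [-12.2 -28.7] [ 8.8 27.6]
top plate 1477 [-6.2 -2.8] 0.0633 ((0.5277671813964844, -3.736663818359375), (108.3609848022461, 120.21976470947266), 89.71192169189453) [-59.8 -57.6] [60.9 50.6]
top rails 809 [-2.7 -1.7] 0.0681 ((-0.3668785095214844, -0.480194091796875), (118.38742065429688, 108.22880554199219), 0.3516871929168701) [-59.8 -55. ] [59.  53.3]
green bar [ 0.54793903 -0.28991786  0.05746434]
scene bar 467 [-0.4  1.9] 0.1086 ((-2.215609073638916, 1.2641735076904297), (56.30864715576172, 21.26085090637207), 88.99842834472656) [-13.  -26.9] [ 8.4 29.4]
scene plate 1073 [1.9 6.2] 0.0638 ((-0.7884178161621094, 1.7794151306152344), (120.56254577636719, 116.15582275390625), 0.6288015842437744) [-61.7 -57. ] [59.6 59.2]
scene rails 1531 [0.2 3.4] 0.0684 ((-1.6258506774902344, 0.6209487915039062), (111.27125549316406, 121.91658020019531), 89.73694610595703) [-62.8 -54.8] [59.5 56.5]
```

View pics/top3.png

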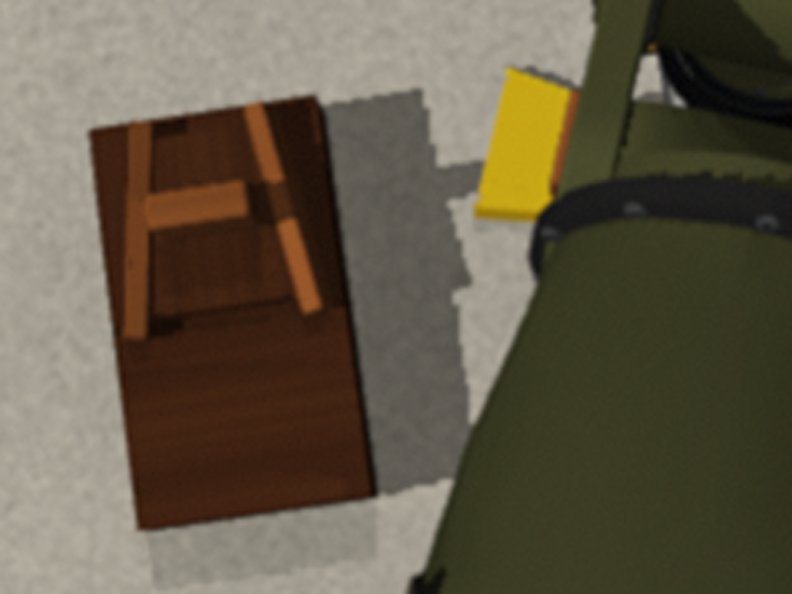

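The view shows the lid between the rails, with its bar at (196,203) central. Both cameras put it about 2 mm short of home, within about 1.3 mm of the middle, in line within about 1° and at the right height. The robot is clear and the green lid has not moved. Handing in.

```bash
python3 -c "
from station import ctrl
print(ctrl.hand_in())"
```

```text
the job is handed in; nothing more can be done
None
```

The tea box is closed and the job is handed in; no verdict is reported. I gripped the dark lid by its bar and laid it on the ledge, narrow end to the rails. Then I opened the fingers to 26 mm and pushed it along until it stalled at about 16 N. I released it and withdrew by about 10 s of the 51 s allowed.

**Last checks:**
- **Position:** both cameras put the lid about 2 mm short of home, inside the 10 mm limit.
- **Centring:** the two cameras disagreed slightly, at -0.6 mm (top) and +1.3 mm (scene), but both are within the 6 mm limit.
- **Alignment and height:** the lid is in line within about 1°. The bar top is at 107.5 to 108.6 mm, against 108 mm expected for a lid lying flat.
- **Green lid:** its bar reads about 4 mm from the first measurement. The arm never came near it, so I put this down to part of it being hidden from the camera.
- **Wedge force:** the only evidence is the 16 N push read at the wrist, because the force between lid and rails can't be measured directly after release.

No check failed.

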